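# Put the robot's battery pack away in a free bay of the covered charging crate

### The job

Lift the battery pack out of the little wheeled robot and stand it upright on the rubber mat to change your hold. Then feel with it through the dust flaps of the charging crate for an empty bay, without forcing it where a bay is full, and lower it (do not drop it) until it stands upright on the floor of that bay, and let go. Do not shove the robot about or disturb the screwdriver, spare wheel and tape beyond the mat.

Things in the scene. Friction and masses are not known exactly. Their poses are not given: they have to be found in the camera images.
- pack: the battery pack: an upright black plastic block 32 mm thick (its x) x 50 mm wide (its y) x 100 mm tall (z), 0.2 to 0.35 kg, two thin grey bands round it; the same either way round. Origin at the centre of its underside. It starts standing in the robot, its x and y axes along the robot's.
- robot: small two-wheeled robot, about 190 mm long (x; range-finder eyes at -x) x 164 mm wide (y, over the wheels), 1 to 1.3 kg, free to move, the battery pack standing in the cradle in its middle. Origin on the desk under the cradle's centre. Fore and aft of the pack nothing is higher than 75 mm above the desk.
- cradle (a point): centre of the cradle's floor, 44 mm above the desk. Two aluminium cheeks stand along the pack's narrow edges (inner faces at y = +-28 mm, 44 mm long in x, tops 108 mm above this point) and two lips 18 mm high along its broad faces (x = +-19.5 mm). So here the pack can be held only by its broad faces, across its 32 mm thickness. It is loose (3 mm play) and comes straight up.
- mat: dark rubber mat lying on the desk, 170 mm (x) x 130 mm (y) x 2 mm thick, fixed and kept clear; a place to stand the pack. Origin at the centre of its underside.
- crate: grey covered charging crate, fixed, 172 mm (x) x 296 mm (y) x 136 mm high, with a carrying handle on each y end (out to y = +-173 mm, 95 mm up). Origin at the centre of its underside. It has six bays with identical slots in its flat cover: four, nobody knows which, already hold such a pack out of sight below the flaps; two are empty.
- cover (a point): centre of the cover's top, 136 mm up, axes as the crate's. Slots centred at x = -54, 0, 54 and y = -73, 73 mm, each 44 (x) x 130 (y) mm, shut by two sprung metal flaps that swing down (1 to 2 N) and close again. The pack goes in upright, its 50 mm width along y. Fingers have room only at the slot's ends: 40 mm beside each narrow edge, to 70 mm deep (keep them within 130 mm over their backs).
- bay_floor (a point): centre of the crate at the height of the bays' floors, 8 mm above the desk, 128 mm below the cover's top. Stored packs stand on it, tops 28 mm below the cover's top: in a full bay the pack stops firmly at that depth, in an empty one it goes on down to the floor. From 70 mm below the cover's top, sloped lead-ins guide it into a nest 39 (x) x 58 (y) mm.
- screwdriver: black screwdriver about 170 mm long lying on the desk, a bystander. Origin under it, axis x along it.
- wheel: spare robot wheel, 66 mm across, 26 mm thick, lying flat on the desk, a bystander. Origin at the centre of its underside.
- tape: roll of paper tape, 90 mm across, 19 mm high, lying flat, a bystander. Origin at the centre of its underside.
Mind the look-alikes: they are no part of the job. Leave any yellow look-alike of the pack alone.

How it is judged:
By the outcome, as a careful person would: the job done as asked, in the order asked, and still so for the second after the job is handed in, with the robot touching nothing.
It also fails if it takes over 61 s, if anything falls off the work surface, if the arm or the gripper's body presses on something with over 40 N, if the wrist force passes 120 N, or if a joint passes its speed limit or range.

### The arm

A 6-joint arm with a two-finger parallel gripper is mounted at the origin on the work surface. World frame = base frame: x ahead of the robot, y to its left, z up, the work surface at z = 0. Lengths are in m, angles in rad, forces in N, time in s.
With the tool pointing down it reaches from about 0.275 to 0.875 m from the base axis. Payload 12.5 kg.
Tool frame: the origin (TCP) lies on the centre line of the jaws, within the pads' length; the fingertips stand 22 mm ahead of it and the grasp point (between the pads) lies 3 mm ahead of it; z points along the fingers, y is the direction in which the jaws open and shut (so a half turn about z gives the same grasp; the last joint's range is limited). The gripper opens to 85 mm and grips with 20 to 120 N. Pads are 22 mm wide; open, the fingers measure 114 mm over their backs; the gripper's body (76 mm by 85 mm) begins 54 mm behind the grasp point. The pads swing forward as they close: fully open they stand 13 mm farther back than shut.
Start: joints at [-1.234, 0.351, 1.652, -0, 1.139, -0.085], TCP at [0.225, -0.502, 0.253] pointing down, gripper open.
Joint ranges: [-2.75, 2.75], [-0.79, 2.1], [0.01, 2.65], [-1.57, 4.71], [0.07, 3.14], [-2.87, 2.87]. Speed limits (rad/s): [2.22, 2.22, 2.79, 3.14, 3.14, 3.14].

### API

Orientations are given as a unit quaternion [w, x, y, z].
In Python, from workcell import get_obs, camera, sign_off gives the robot as it stands.
- The arm moves only by the tool apply_moves, never from a script. Its argument "deltas" is text: rows parted by semicolons, each of 7 numbers parted by spaces: the shift along the tool's x, y, z in cm, then the turn, a rotation vector about the tool's x, y, z in rad, then the opening, from -1 (shut) to 1 (fully open). A call has 1 to 20 rows; each row is the pose to reach, as a shift and turn from the pose commanded when the call began, along the tool's axes at that moment; what a row does not reach only later rows make up. A row lasts 1/10 s, in which the tool goes at most 50 mm and 8.59 degrees, less where a joint would pass 70% of its speed; a pose out of reach is approached as far as the arm can. A call with a gripper value outside its range is refused whole. The fingers move at their own pace and stop on an object; "newtons" is the grip in N (left out, the last holds). Time passes only in rows, so rows that repeat a pose let the fingers close. It gives the time, the measured TCP pose, the force and the opening at its end, in the units of the state.
- get_obs(): the state, without advancing time (a new reading comes with each control period).
- camera(name): name is "side" or "top"; returns a dict with "image" (480x640x3 uint8, blue, green, red), "range_z" (480x640 float32, m along the optical axis (not along the pixel's ray), 0 where there is no reading), "intrinsics" (3x3 intrinsics, pixels), "k1" (the pictures are not rectified: a ray, as slopes to the right and down, at radius r is drawn at 1 + k1 r^2 times it, then the intrinsics apply), "world_from_camera" (4x4, takes a point from camera to world coordinates). Camera axes: x right, y down, z forward; pixel columns grow to the right and rows downward; lengths in m; the calibration is good to about 2 mm. A picture is of the moment at which its call begins.
- sign_off(): hands the job in, once; it reports no verdict.
The state is a dict: "time": time; "joint_positions": joint angles; "qd": joint speeds; "tau": joint torques, N m; "ee_pos": TCP position; "tcp_rot": TCP orientation; "contact_force": force on the tool from outside, world axes, zero at the start; "wrist_torque": the same for the moment, N m; "grip_width": opening from 0.0 (shut) to 1.0 (fully open).
Only numpy, scipy, OpenCV 4.12 (cv2) and the standard library are available. Lean on these libraries where they do the work, as an engineer would, in place of code of your own. Each camera call takes 0.05 s, during which the arm holds its last target.

## Working session

There is one attempt and no reset: what is moved stays moved. The work goes in short steps, Python scripts to look and compute and a tool call to move; the robot and the scene stay as the last step left them, time stands still between calls to the robot, and variables do not carry over. Pictures are saved under pics/ and viewed, and the job is handed in when it is done.

Besides the shell and the picture viewer there is one more tool, called after "Call:" in YAML: its name, and indented under it one key for each argument. apply_moves: Moves the arm, as the interface text tells. Its arguments: {"type":"object","properties":{"deltas":{"type":"string"},"newtons":{"type":"number"}},"required":["deltas"]}

```bash
ls; mkdir -p pics
cat > h.py <<'E'
import numpy as np, cv2, pickle
def snap(n):
    from workcell import camera
    c=camera(n); return c
def undist(c,u,v):
    K=np.array(c["intrinsics"]);d=np.array([c["k1"],0,0,0,0.])
    p=cv2.undistortPoints(np.array([[[u,v]]],float),K,d)[0,0]; return p
def onplane(c,u,v,z):
    p=undist(c,u,v);T=np.array(c["world_from_camera"])
    d=T[:3,:3]@np.array([p[0],p[1],1]);o=T[:3,3]
    return o+d*(z-o[2])/d[2]
def ranged(c,u,v):
    p=undist(c,u,v);T=np.array(c["world_from_camera"]);z=c["range_z"][int(v),int(u)]
    return T[:3,:3]@np.array([p[0]*z,p[1]*z,z])+T[:3,3]
def cloud(c):
    K=np.array(c["intrinsics"]);d=np.array([c["k1"],0,0,0,0.])
    vv,uu=np.mgrid[0:480,0:640]
    p=cv2.undistortPoints(np.stack([uu,vv],-1).reshape(-1,1,2).astype(float),K,d).reshape(480,640,2)
    z=c["range_z"];P=np.dstack([p[...,0]*z,p[...,1]*z,z]);T=np.array(c["world_from_camera"])
    W=P@T[:3,:3].T+T[:3,3]; W[z==0]=np.nan; return W
E
python3 - <<'E'
from h import *
from workcell import get_obs
print(get_obs())
for n in("top","side"):
    c=snap(n);cv2.imwrite(f"pics/{n}0.png",c["image"]);pickle.dump(c,open(f"{n}0.pkl","wb"));print(n,c["intrinsics"],c["k1"],c["world_from_camera"])
E
```

```text
pics
{'time': 0.0, 'joint_positions': array([-1.23361589e+00,  3.51229640e-01,  1.65241651e+00,  1.55572381e-05,
        1.13908621e+00, -8.45990462e-02]), 'qd': array([-9.93463143e-04,  5.42994844e-04, -7.85567250e-04,  1.01651824e-03,
       -5.09491044e-05, -8.47494891e-04]), 'tau': array([-1.02022987e-03, -5.06110740e+01, -2.91403216e+01, -1.37538177e-04,
        4.62290467e-03, -1.15288037e-05]), 'ee_pos': array([ 0.22508958, -0.50150478,  0.2527649 ]), 'tcp_rot': array([-5.66199518e-04,  9.77845576e-01,  2.09326791e-01, -6.47685386e-05]), 'contact_force': array([-0.98482391,  0.55454244, -0.35011273]), 'wrist_torque': array([ 0.03422097, -0.01583812, -0.02814788]), 'grip_width': 1.0001367135605284}
top [[476.67697351   0.         322.97105143]
 [  0.         476.67697351 237.40587843]
 [  0.           0.           1.        ]] -0.013120559280115594 [[-0.02464931 -0.99900853  0.03707235  0.53889487]
 [-0.99967703  0.0244025  -0.00709534  0.06400605]
 [ 0.00618364 -0.03723527 -0.99928739  1.03857683]
 [ 0.          0.          0.          1.        ]]
side [[444.0748146    0.         320.12220957]
 [  0.         444.0748146  248.28083806]
 [  0.           0.           1.        ]] 0.03351788932718814 [[-0.95930967 -0.15139307  0.23833819  0.35605099]
 [-0.28168349  0.57136291 -0.77084294  0.82012236]
 [-0.01947733 -0.80661302 -0.59075889  0.66812981]
 [ 0.          0.          0.          1.        ]]
```

View pics/top0.png

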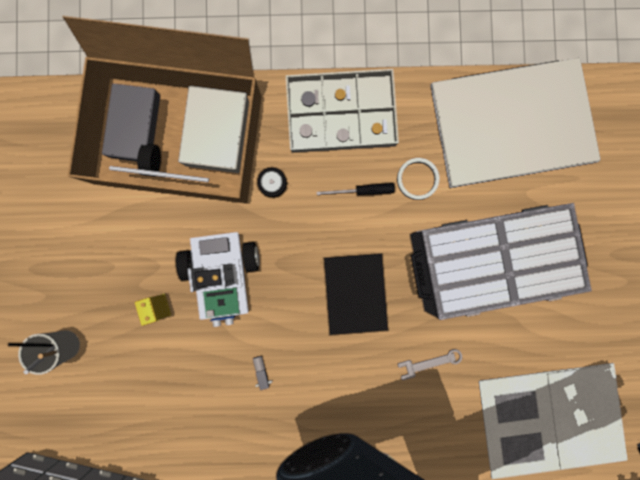

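View pics/side0.png

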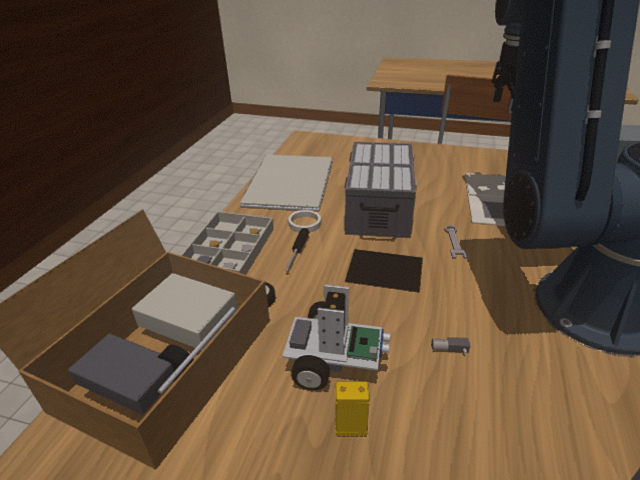

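The top view shows the wheeled robot at (217,277) with a black block with two gold terminals between cheeks (207,278). The mat is at (355,293) and the crate at (505,262). The yellow block at (153,309) is the look-alike. Next I'll enlarge these and measure.

Run:
```python
from h import *
c=pickle.load(open("top0.pkl","rb"));im=c["image"];W=cloud(c)
a=cv2.resize(im[220:335,120:275],None,fx=5,fy=5,interpolation=cv2.INTER_CUBIC);cv2.imwrite("pics/crop_t.png",a)
a=cv2.resize(im[190:335,395:600],None,fx=3.9,fy=3.9,interpolation=cv2.INTER_CUBIC);cv2.imwrite("pics/crop_c.png",a)
s=pickle.load(open("side0.pkl","rb"))
a=cv2.resize(s["image"][270:440,265:400],None,fx=3.5,fy=3.5,interpolation=cv2.INTER_CUBIC);cv2.imwrite("pics/crop_s.png",a)
# mat
g=cv2.cvtColor(im,cv2.COLOR_BGR2GRAY)
m=np.zeros_like(g);m[240:345,312:400]=(g[240:345,312:400]<50)*255
cn=max(cv2.findContours(m,0,1)[0],key=cv2.contourArea);r=cv2.minAreaRect(cn)
B=cv2.boxPoints(r);print("mat",[onplane(c,*p,0.002).round(4) for p in B], onplane(c,*r[0],0.002))
# crate top by height
z=W[...,2];m=((z>.125)&(z<.145)).astype(np.uint8)*255;m[:, :400]=0;m[330:]=0;m[:190]=0
cn=max(cv2.findContours(m,0,1)[0],key=cv2.contourArea);P=np.array([W[y,x,:2] for y,x in np.argwhere(cv2.drawContours(np.zeros_like(m),[cn],-1,255,-1)>0) if m[y,x]])
r=cv2.minAreaRect(P.astype(np.float32)*1000);print("crate",r,np.nanmedian(z[m>0]))
# robot
for lo,hi in((.135,.16),(.1,.2)):
    m=((z>lo)&(z<hi)).astype(np.uint8)*255;m[:, :120]=0;m[:,280:]=0;m[340:]=0;m[:220]=0
    n,l,st,ce=cv2.connectedComponentsWithStats(m)
    for i in range(1,n):
        if st[i,4]>5:
            Q=W[l==i];print(lo,st[i],ce[i],np.nanmedian(Q,0),cv2.minAreaRect((Q[:,:2]*1000).astype(np.float32)))
```

```text
mat [array([0.5329, 0.0558, 0.002 ]), array([ 0.5397, -0.0688,  0.002 ]), array([ 0.3747, -0.0772,  0.002 ]), array([0.368 , 0.0467, 0.002 ])] [ 0.45361819 -0.0108348   0.002     ]
crate ((517.3934326171875, -291.11334228515625), (177.6498260498047, 299.9422302246094), 8.880912780761719) 0.1348726852708888
0.135 [189 264  39  28 660] [207.85757576 278.03333333] [0.50122279 0.27461763 0.14415364] ((502.08984375, 274.6046142578125), (43.73676300048828, 65.74275970458984), 5.892720699310303)
0.1 [189 264  42  28 788] [209.16116751 277.64086294] [0.50169557 0.27254984 0.14357695] ((502.0890808105469, 274.6104431152344), (43.77165985107422, 65.73957061767578), 5.925919055938721)
0.1 [135 299  20  26 180] [145.05555556 311.06111111] [0.43906158 0.40879831 0.10118878] ((436.8182373046875, 408.28009033203125), (46.84741973876953, 29.797222137451172), 15.396527290344238)
```

View pics/crop_t.png

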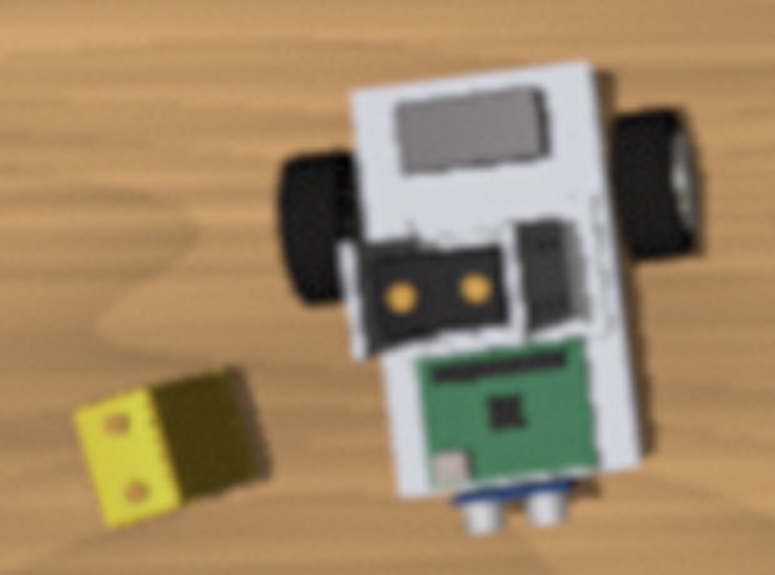

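View pics/crop_s.png

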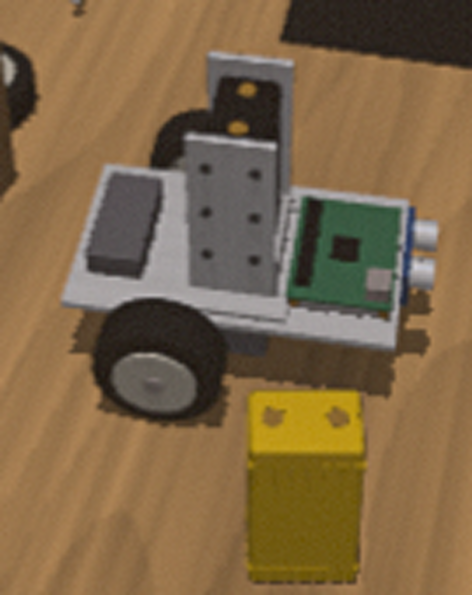

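View pics/crop_c.png

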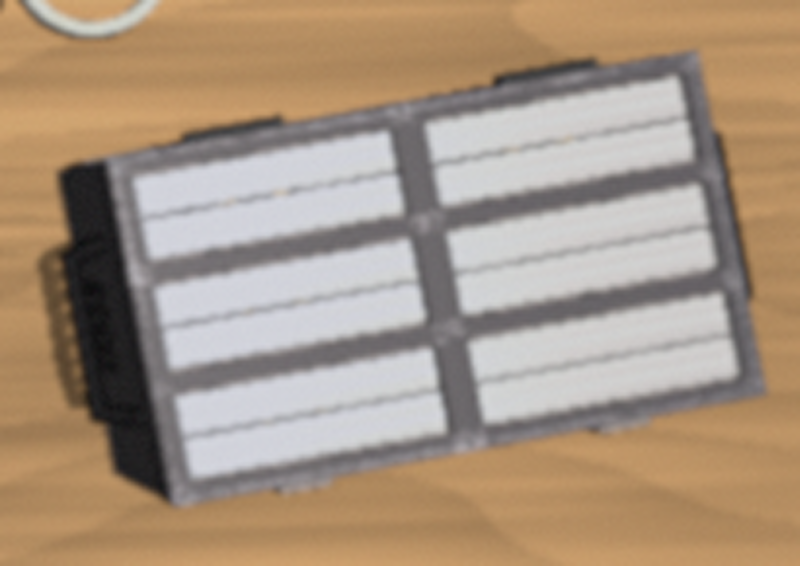

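The enlarged crops show the black pack between two perforated aluminium cheeks, with its terminals at about (200,279) and (215,278). That fits "black, in the cradle". The yellow block at (145,311) is the decoy. I'll refine the measurements now.

Run:
```python
from h import *
c=pickle.load(open("top0.pkl","rb"));im=c["image"];hsv=cv2.cvtColor(im,cv2.COLOR_BGR2HSV)
# terminals
m=cv2.inRange(hsv,(8,110,90),(28,255,255));
sub=np.zeros_like(m);sub[268:288,192:225]=m[268:288,192:225]
n,l,st,ce=cv2.connectedComponentsWithStats(sub);print("term",[(st[i,4],ce[i].round(1),onplane(c,*ce[i],.145).round(4)) for i in range(1,n)])
# chassis white plate
w=cv2.inRange(hsv,(0,0,150),(179,45,255));s2=np.zeros_like(w);s2[225:330,180:262]=w[225:330,180:262]
W=cloud(c);
s2[(W[...,2]>.09)]=0
cn=max(cv2.findContours(cv2.morphologyEx(s2,cv2.MORPH_CLOSE,np.ones((9,9))),0,1)[0],key=cv2.contourArea)
P=np.array([onplane(c,*p[0],.044)[:2]*1000 for p in cn],np.float32);print("plate",cv2.minAreaRect(P))
g=W[235:240,200:235,2];print("plate z",np.nanmedian(g))
# flaps
f=cv2.inRange(hsv,(0,0,190),(179,40,255));f2=np.zeros_like(f);f2[195:330,415:600]=f[195:330,415:600]
f2=cv2.morphologyEx(f2,cv2.MORPH_CLOSE,np.ones((3,3)))
cs=[k for k in cv2.findContours(f2,0,1)[0] if cv2.contourArea(k)>500]
C=[]
for k in cs:
    P=np.array([onplane(c,*p[0],.135)[:2]*1000 for p in k],np.float32);r=cv2.minAreaRect(P);C.append(r[0]);print("slot",np.round(r[0],1),np.round(r[1],1),round(r[2],2))
C=np.array(C);print("mean",C.mean(0))
# fit yaw
if len(C)==6:
    T=np.array([(x,y) for x in(-54,0,54) for y in(-73,73)],float)
    a=np.radians(8.9);R=np.array([[np.cos(a),-np.sin(a)],[np.sin(a),np.cos(a)]])
    pr=T@R.T+C.mean(0);idx=[np.argmin(np.linalg.norm(C-p,axis=1)) for p in pr]
    D=C[idx]-C.mean(0);print("yaw",np.degrees(np.arctan2((T[:,0]*D[:,1]-T[:,1]*D[:,0]).sum(),(T*D).sum())),"res",D-T@R.T)
a=im[195:330,415:600];a=cv2.resize(a,None,fx=4.3,fy=4.3,interpolation=cv2.INTER_CUBIC);h=cv2.cvtColor(a,cv2.COLOR_BGR2HSV);h[...,1]=np.clip(h[...,1].astype(int)*3,0,255);cv2.imwrite("pics/sat.png",cv2.cvtColor(h,cv2.COLOR_HSV2BGR))
```

```text
term [(np.int32(30), array([214.6, 277.4]), array([0.5023, 0.2619, 0.145 ])), (np.int32(33), array([199.7, 279.1]), array([0.4997, 0.2899, 0.145 ]))]
plate ((492.70831298828125, 281.3893127441406), (189.02581787109375, 112.56311798095703), 6.0552754402160645)
plate z 0.04444689506801047
slot [ 455.  -226.7] [ 39.1 126.1] 9.05
slot [ 477.9 -370.4] [ 38.9 125.3] 9.1
slot [ 508.4 -218. ] [ 39.2 126. ] 8.98
slot [ 531.2 -361.8] [ 39.  125.1] 9.09
slot [ 561.7 -209.5] [ 39.1 125.8] 9.1
slot [ 584.6 -353.4] [ 39. 125.] 9.17
mean [ 519.79042053 -289.96783447]
yaw 9.058180280114525 res [[ 0.18337018  0.01431046]
 [-0.15530502 -0.4629984 ]
 [ 0.08002791  0.33466273]
 [-0.13312849 -0.20105677]
 [ 0.18435775  0.31065465]
 [-0.15932233  0.00442734]]
```

View pics/sat.png

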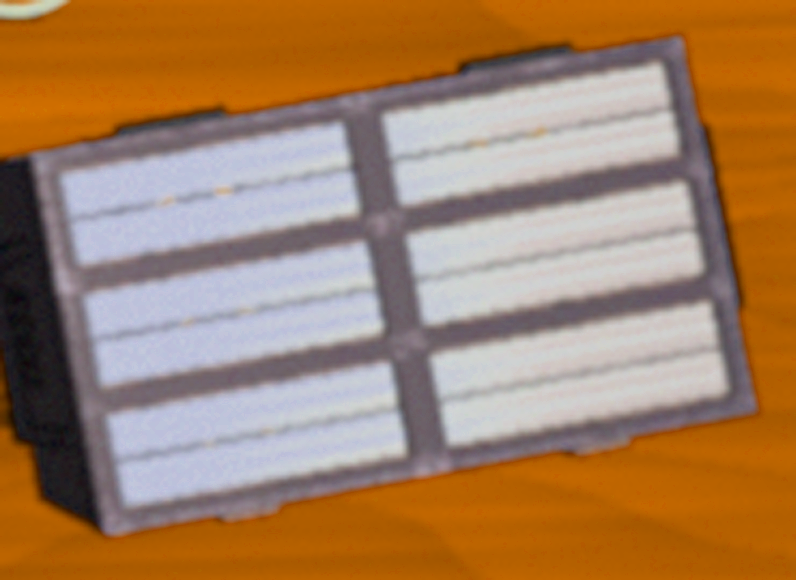

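The enhanced crop shows terminal glints through four slits: all three left bays and the top-right one. The middle-right and bottom-right bays (crate x=0 and -54, y=-73) look empty, and I'll confirm that by feel. First, the move to the pack.

```bash
cat > go.py <<'E'
import sys,numpy as np
from scipy.spatial.transform import Rotation as R
from workcell import get_obs
def calc(x,y,z,psi):
    o=get_obs();q=o["tcp_rot"];r=R.from_quat([q[1],q[2],q[3],q[0]])
    p=np.radians(psi);T=R.from_matrix(np.array([[np.cos(p),np.sin(p),0],[np.sin(p),-np.cos(p),0],[0,0,-1]]))
    print("t",round(o["time"],2),"shift cm",(r.inv().apply(np.array([x,y,z])-o["ee_pos"])*100).round(2),"rot",(r.inv()*T).as_rotvec().round(4),"F",o["contact_force"].round(1),"grip",round(o["grip_width"],3),"pos",o["ee_pos"].round(4), "j",o["joint_positions"].round(2))
a=list(map(float,sys.argv[1:]))
for i in range(0,len(a),4): calc(*a[i:i+4])
E
python3 go.py .5013 .2755 .24 96 .5013 .2755 .20 96
```

```text
t 0.1 shift cm [ 57.01 -59.58   1.35] rot [-8.0000e-04 -7.0000e-04 -1.2537e+00] F [-0.   0.1 -0.2] grip 1.001 pos [ 0.2251 -0.5015  0.2528] j [-1.23  0.35  1.65 -0.    1.14 -0.08]
t 0.1 shift cm [ 57.01 -59.58   5.35] rot [-8.0000e-04 -7.0000e-04 -1.2537e+00] F [-0.   0.1 -0.2] grip 1.001 pos [ 0.2251 -0.5015  0.2528] j [-1.23  0.35  1.65 -0.    1.14 -0.08]
```

Call:
apply_moves:
  deltas: "57.01 -59.58 1.3 0 0 -1.2537 1;57.01 -59.58 1.3 0 0 -1.2537 1;57.01 -59.58 1.3 0 0 -1.2537 1;57.01 -59.58 1.3 0 0 -1.2537 1;57.01 -59.58 1.3 0 0 -1.2537 1;57.01 -59.58 1.3 0 0 -1.2537 1;57.01 -59.58 1.3 0 0 -1.2537 1;57.01 -59.58 1.3 0 0 -1.2537 1;57.01 -59.58 1.3 0 0 -1.2537 1;57.01 -59.58 1.3 0 0 -1.2537 1;57.01 -59.58 1.3 0 0 -1.2537 1;57.01 -59.58 1.3 0 0 -1.2537 1;57.01 -59.58 1.3 0 0 -1.2537 1;57.01 -59.58 1.3 0 0 -1.2537 1;57.01 -59.58 1.3 0 0 -1.2537 1;57.01 -59.58 1.3 0 0 -1.2537 1;57.01 -59.58 1.3 0 0 -1.2537 1;57.01 -59.58 1.3 0 0 -1.2537 1;57.01 -59.58 1.3 0 0 -1.2537 1;57.01 -59.58 1.3 0 0 -1.2537 1"

```text
time: 2.1
ee_pos: [0.5011, 0.2743, 0.2402]
tcp_rot: [-0.0, 0.669, 0.743, -0.0]
contact_force: [0.9, -0.3, 0.3]
grip_width: 1.001
```

```bash
python3 go.py .5013 .2755 .24 96 .5013 .2755 .117 96
```

```text
t 2.1 shift cm [0.12 0.03 0.02] rot [-0.0006  0.0003 -0.0007] F [ 0.9 -0.3  0.3] grip 1.001 pos [0.5011 0.2743 0.2402] j [ 0.42  0.4   1.61 -0.    1.13  0.32]
t 2.1 shift cm [ 0.12  0.04 12.32] rot [-0.0006  0.0003 -0.0007] F [ 0.9 -0.3  0.3] grip 1.001 pos [0.5011 0.2743 0.2402] j [ 0.42  0.4   1.61 -0.    1.13  0.32]
```

Call:
apply_moves:
  deltas: "0 0 4 0 0 0 1;0 0 7 0 0 0 1;0 0 9 0 0 0 1;0 0 10.5 0 0 0 1;0 0 11.5 0 0 0 1;0 0 12.3 0 0 0 1;0 0 12.3 0 0 0 1"

```text
time: 2.8
ee_pos: [0.5012, 0.2747, 0.1168]
tcp_rot: [-0.0, 0.669, 0.743, -0.0]
contact_force: [-0.6, -0.3, -0.4]
grip_width: 0.997
```

```bash
python3 - <<'E'
from h import *
for n in("top","side"):
    c=snap(n);im=c["image"];a=im[200:340,110:290] if n=="top" else im[180:440,230:450]
    cv2.imwrite(f"pics/{n}1.png",cv2.resize(a,None,fx=3 if n=="top" else 2,fy=3 if n=="top" else 2))
E
python3 go.py .5013 .2755 .117 96
```

```text
t 2.9 shift cm [ 0.03 -0.03  0.09] rot [ 0.0007 -0.0003 -0.0002] F [-0.  -0.1  0. ] grip 0.999 pos [0.5017 0.2752 0.1179] j [0.42 0.56 1.7  0.   0.88 0.32]
```

View pics/side1.png

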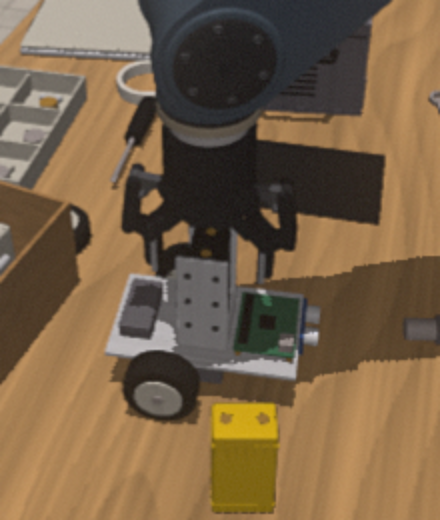

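The fingers straddle the pack at about (152,250) and (265,250), roughly centred, with the cheeks clear. Closing now.

Call:
apply_moves:
  deltas: "0 0 0 0 0 0 -1;0 0 0 0 0 0 -1;0 0 0 0 0 0 -1;0 0 0 0 0 0 -1;0 0 0 0 0 0 -1;0 0 0 0 0 0 -1;0 0 0 0 0 0 -1;0 0 0 0 0 0 -1;0 0 0 0 0 0 -1;0 0 0 0 0 0 -1"
  newtons: 45

```text
time: 3.9
ee_pos: [0.5016, 0.2753, 0.1176]
tcp_rot: [0.0, 0.669, 0.743, 0.0]
contact_force: [-0.3, -0.3, 5.1]
grip_width: 0.37
```

Call:
apply_moves:
  deltas: "0 0 -0.5 0 0 0 -1;0 0 -1.5 0 0 0 -1;0 0 -3 0 0 0 -1;0 0 -4.5 0 0 0 -1;0 0 -6 0 0 0 -1;0 0 -7.5 0 0 0 -1;0 0 -9 0 0 0 -1;0 0 -10.5 0 0 0 -1;0 0 -12 0 0 0 -1;0 0 -13.5 0 0 0 -1;0 0 -14 0 0 0 -1;0 0 -14 0 0 0 -1"

```text
time: 5.1
ee_pos: [0.5015, 0.2752, 0.2579]
tcp_rot: [0.0, 0.669, 0.743, 0.0]
contact_force: [0.1, -0.8, -3.9]
grip_width: 0.367
```

```bash
python3 - <<'E'
from h import *
for n in("top","side"):
    c=snap(n);cv2.imwrite(f"pics/{n}2.png",c["image"])
E
python3 go.py .5013 .2755 .257 96 .4536 -.011 .257 99
```

```text
t 5.2 shift cm [ 0.04  0.03 -0.03] rot [-0.001   0.0003  0.    ] F [ 0.6  0.2 -2.6] grip 0.369 pos [0.5011 0.2751 0.2567] j [0.42 0.39 1.59 0.   1.17 0.32]
t 5.2 shift cm [-2.795e+01 -7.710e+00 -2.000e-02] rot [-0.001   0.0003 -0.0523] F [ 0.6  0.2 -2.6] grip 0.369 pos [0.5011 0.2751 0.2567] j [0.42 0.39 1.59 0.   1.17 0.32]
```

View pics/side2.png

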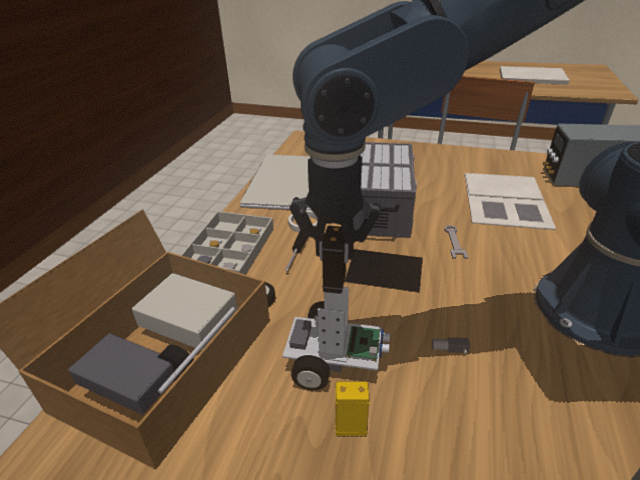

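The pack hangs upright at (333,260), its bottom at the cheeks' tops or just above. I'll raise it more before moving sideways.

Call:
apply_moves:
  deltas: "0 0 -2 0 0 0 -1;0 0 -3 0 0 0 -1;0 0 -3 0 0 0 -1;-2 -0.5 -3 0 0 0 -1;-5 -1.4 -3 0 0 -0.0524 -1;-9 -2.5 -3 0 0 -0.0524 -1;-13 -3.6 -3 0 0 -0.0524 -1;-17 -4.7 -3 0 0 -0.0524 -1;-21 -5.8 -3 0 0 -0.0524 -1;-24 -6.6 -3 0 0 -0.0524 -1;-26.5 -7.3 -3 0 0 -0.0524 -1;-27.95 -7.71 -3 0 0 -0.0524 -1;-27.95 -7.71 -3 0 0 -0.0524 -1;-27.95 -7.71 -3 0 0 -0.0524 -1"

```text
time: 6.6
ee_pos: [0.4538, -0.0107, 0.2868]
tcp_rot: [-0.0, 0.65, 0.76, -0.0]
contact_force: [-0.5, -0.0, -3.5]
grip_width: 0.37
```

```bash
python3 - <<'E'
from h import *
for n in("top","side"):
    c=snap(n);cv2.imwrite(f"pics/{n}3.png",c["image"])
E
python3 go.py .4536 -.011 .15 99  .4536 -.011 .082 99
```

```text
t 6.7 shift cm [-0.08 -0.04 13.7 ] rot [-0.0004 -0.0003  0.0006] F [-0.1 -0.2 -3.2] grip 0.371 pos [ 0.4539 -0.0102  0.287 ] j [-0.13  0.14  1.84  0.    1.16 -0.28]
t 6.7 shift cm [-0.08 -0.04 20.5 ] rot [-0.0004 -0.0003  0.0006] F [-0.1 -0.2 -3.2] grip 0.371 pos [ 0.4539 -0.0102  0.287 ] j [-0.13  0.14  1.84  0.    1.16 -0.28]
```

View pics/side3.png

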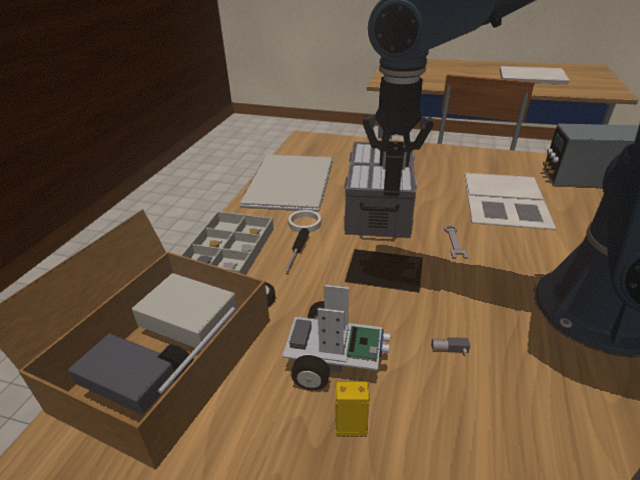

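The pack is held upright over the mat and the wheeled robot hasn't moved. Lowering.

Call:
apply_moves:
  deltas: "0 0 3 0 0 0 -1;0 0 7 0 0 0 -1;0 0 11 0 0 0 -1;0 0 15 0 0 0 -1;0 0 17.5 0 0 0 -1;0 0 19 0 0 0 -1;0 0 19.8 0 0 0 -1;0 0 20.2 0 0 0 -1;0 0 20.5 0 0 0 -1;0 0 20.5 0 0 0 -1"

```text
time: 7.7
ee_pos: [0.4542, -0.0107, 0.0826]
tcp_rot: [0.0, 0.649, 0.76, 0.0]
contact_force: [0.4, -0.7, -3.5]
grip_width: 0.367
```

Call:
apply_moves:
  deltas: "0 0 0.1 0 0 0 -1;0 0 0.2 0 0 0 -1;0 0 0.3 0 0 0 -1;0 0 0.4 0 0 0 -1;0 0 0.4 0 0 0 -1"

```text
time: 8.2
ee_pos: [0.4539, -0.0108, 0.0782]
tcp_rot: [-0.0, 0.649, 0.76, -0.0]
contact_force: [0.5, 0.8, -2.5]
grip_width: 0.372
```

Call:
apply_moves:
  deltas: "0 0 0.1 0 0 0 -1;0 0 0.2 0 0 0 -1;0 0 0.2 0 0 0 -1"

```text
time: 8.5
ee_pos: [0.4539, -0.0108, 0.0762]
tcp_rot: [-0.0, 0.649, 0.76, -0.0]
contact_force: [0.0, 0.5, -2.5]
grip_width: 0.37
```

Call:
apply_moves:
  deltas: "0 0 0.1 0 0 0 -1;0 0 0.2 0 0 0 -1;0 0 0.2 0 0 0 -1"

```text
time: 8.8
ee_pos: [0.4542, -0.0108, 0.0756]
tcp_rot: [0.0, 0.649, 0.76, 0.0]
contact_force: [-6.5, 1.3, 24.1]
grip_width: 0.368
```

Touchdown at TCP z ≈0.0756, as predicted. I'll ease off, open, and rise.

Call:
apply_moves:
  deltas: "0 0 -0.1 0 0 0 -1;0 0 -0.1 0 0 0 -0.15;0 0 -0.1 0 0 0 0.2;0 0 -0.1 0 0 0 0.6;0 0 -0.1 0 0 0 1;0 0 -0.1 0 0 0 1;0 0 -0.1 0 0 0 1;0 0 -0.1 0 0 0 1"

```text
time: 9.6
ee_pos: [0.4539, -0.0108, 0.0753]
tcp_rot: [-0.0, 0.649, 0.76, 0.0]
contact_force: [0.0, 0.3, -0.5]
grip_width: 1.002
```

Call:
apply_moves:
  deltas: "0 0 -1 0 0 0 1;0 0 -3 0 0 0 1;0 0 -6 0 0 0 1;0 0 -9 0 0 0 1;0 0 -12 0 0 0 1;0 0 -13 0 0 0 1;0 0 -13 0 0 0 1"

```text
time: 10.3
ee_pos: [0.4544, -0.0109, 0.2066]
tcp_rot: [0.001, 0.649, 0.76, 0.001]
contact_force: [0.0, 0.3, 0.2]
grip_width: 1.001
```

```bash
python3 - <<'E'
from h import *
for n in("top","side"):
    c=snap(n);cv2.imwrite(f"pics/{n}4.png",c["image"]);pickle.dump(c,open(f"{n}4.pkl","wb"))
E
python3 go.py .4536 -.011 .21 9
```

```text
t 10.4 shift cm [-0.03  0.01 -0.55] rot [-1.1000e-03  6.0000e-04  1.5708e+00] F [-0.2 -0.   0.2] grip 0.998 pos [ 0.4534 -0.0108  0.2045] j [-0.13  0.24  1.94 -0.    0.96 -0.28]
```

View pics/side4.png

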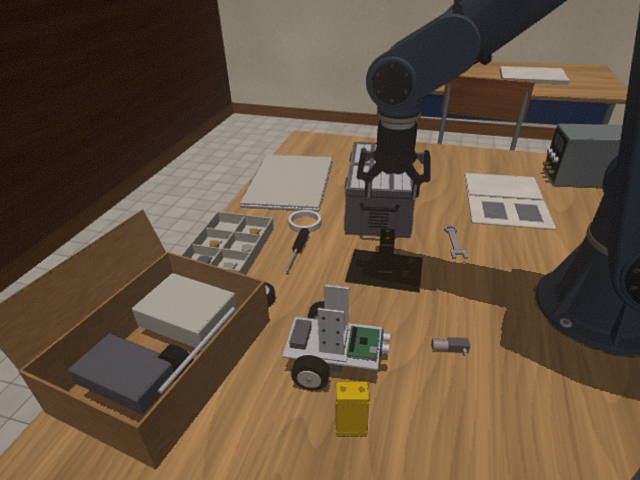

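View pics/top4.png

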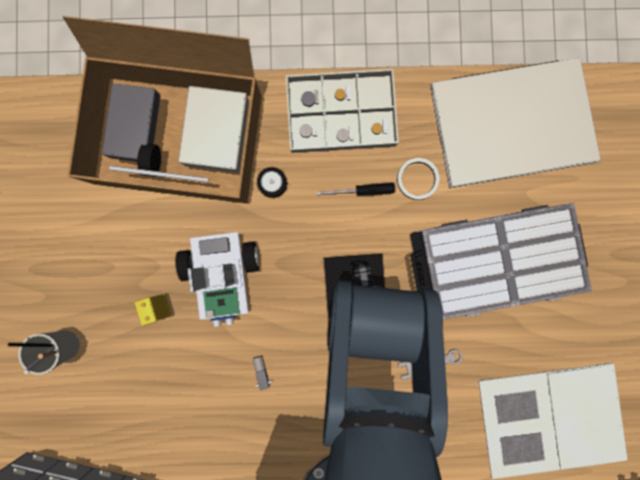

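The pack stands upright on the mat at side-view (387,245), and bystanders and the wheeled robot are unchanged. I'll turn 90° and take it by its narrow edges.

Call:
apply_moves:
  deltas: "0 0 0 0 0 0.14 1;0 0 0 0 0 0.28 1;0 0 0 0 0 0.42 1;0 0 0 0 0 0.56 1;0 0 0 0 0 0.7 1;0 0 0 0 0 0.84 1;0 0 0 0 0 0.98 1;0 0 0 0 0 1.12 1;0 0 0 0 0 1.26 1;0 0 0 0 0 1.4 1;0 0 0 0 0 1.54 1;0 0 0 0 0 1.5708 1;0 0 0 0 0 1.5708 1"

```text
time: 11.7
ee_pos: [0.4533, -0.0108, 0.2039]
tcp_rot: [-0.0, 0.997, 0.078, -0.001]
contact_force: [0.1, 0.7, 0.2]
grip_width: 1.001
```

```bash
python3 - <<'E'
from h import *
for n in("top","side"):
    c=snap(n);a=c["image"][130:300,300:480];cv2.imwrite(f"pics/{n}5.png",cv2.resize(a,None,fx=3.5,fy=3.5,interpolation=2));pickle.dump(c,open(f"{n}5.pkl","wb"))
E
python3 go.py .4536 -.011 .089 9
```

```text
t 11.8 shift cm [ 0.03  0.03 11.53] rot [-0.0005  0.0018  0.0014] F [ 0.8 -0.9 -0.1] grip 1.002 pos [ 0.4535 -0.0108  0.2043] j [-0.13  0.24  1.94 -0.    0.96  1.29]
```

View pics/side5.png

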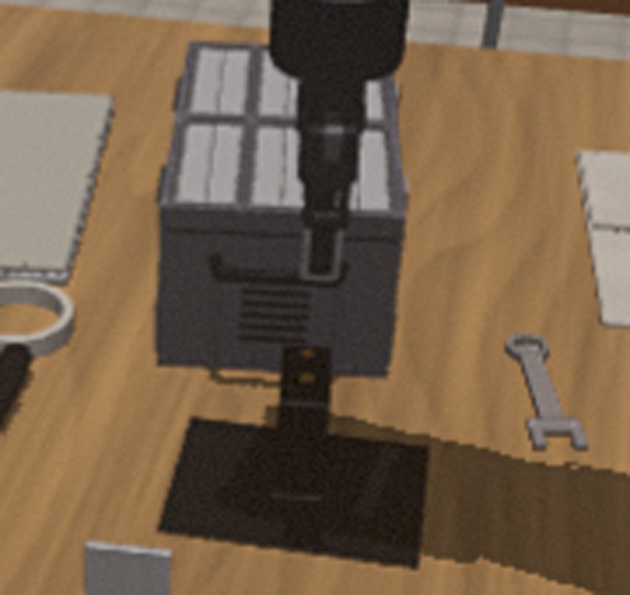

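The pack stands upright, its terminals at crop (307,353) and (307,378). I'll check its centre from these.

Run:
```python
from h import *
c=pickle.load(open("side5.pkl","rb"));h=cv2.cvtColor(c["image"],cv2.COLOR_BGR2HSV)
m=cv2.inRange(h,(10,90,60),(30,255,255));s=np.zeros_like(m);s[226:244,380:396]=m[226:244,380:396]
n,l,st,ce=cv2.connectedComponentsWithStats(s)
for i in range(1,n):print(st[i,4],ce[i],onplane(c,*ce[i],.103))
```

```text
5 [387.2 230.4] [ 0.45638358 -0.02200834  0.103     ]
1 [380. 237.] [0.46743088 0.00799168 0.103     ]
7 [387.28571429 237.57142857] [0.45151839 0.00610044 0.103     ]
11 [394.54545455 240.72727273] [0.43424134 0.01406284 0.103     ]
```

Call:
apply_moves:
  deltas: "0 -0.2 4 0 0 0 1;0 -0.2 7 0 0 0 1;0 -0.2 9 0 0 0 1;0 -0.2 10.3 0 0 0 1;0 -0.2 11.1 0 0 0 1;0 -0.2 11.5 0 0 0 1;0 -0.2 11.5 0 0 0 1;0 -0.2 11.5 0 0 0 -1;0 -0.2 11.5 0 0 0 -1;0 -0.2 11.5 0 0 0 -1;0 -0.2 11.5 0 0 0 -1;0 -0.2 11.5 0 0 0 -1;0 -0.2 11.5 0 0 0 -1;0 -0.2 11.5 0 0 0 -1;0 -0.2 11.5 0 0 0 -1"
  newtons: 40

```text
time: 13.3
ee_pos: [0.454, -0.009, 0.0909]
tcp_rot: [0.0, 0.997, 0.078, 0.001]
contact_force: [-0.7, -1.7, 5.9]
grip_width: 0.582
```

Call:
apply_moves:
  deltas: "0 0 -0.5 0 0 0 -1;0 0 -1.5 0 0 0 -1;0 0 -3 0 0 0 -1;0 0 -6 0 0 0 -1;0 0 -9 0 0 0 -1;0 0 -12 0 0 0 -1;0 0 -15 0 0 0 -1;0 0 -18 0 0 0 -1;0 0 -20 0 0 0 -1;0 0 -20 0 0 0 -1;0 0 -20 0 0 0 -1"

```text
time: 14.4
ee_pos: [0.4532, -0.0088, 0.2899]
tcp_rot: [-0.0, 0.997, 0.078, -0.0]
contact_force: [0.1, -0.3, -3.6]
grip_width: 0.572
```

```bash
python3 - <<'E'
from h import *
for n in("top","side"):
    c=snap(n);a=c["image"][20:300,300:480];cv2.imwrite(f"pics/{n}6.png",cv2.resize(a,None,fx=2,fy=2,interpolation=2))
E
python3 go.py .478 -.3706 .29 9.06
```

```text
t 14.5 shift cm [-3.18 36.13 -0.11] rot [-0.0007  0.0022 -0.001 ] F [-0.1  0.3 -3.6] grip 0.576 pos [ 0.4529 -0.0088  0.289 ] j [-0.12  0.13  1.84  0.    1.17  1.29]
```

View pics/side6.png

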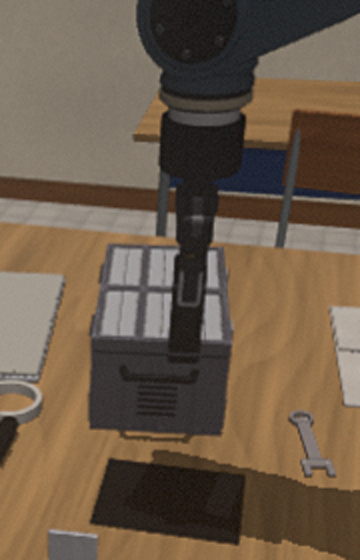

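The pack is lifted upright by its edges. Next I'll carry it over bay (-54,-73).

Call:
apply_moves:
  deltas: "-0.2 2 0 0 0 0 -1;-0.5 6 0 0 0 0 -1;-0.9 10 0 0 0 0 -1;-1.2 14 0 0 0 0 -1;-1.6 18 0 0 0 0 -1;-1.9 22 0 0 0 0 -1;-2.3 26 0 0 0 0 -1;-2.6 30 0 0 0 0 -1;-2.9 33 0 0 0 0 -1;-3.1 35 0 0 0 0 -1;-3.18 36.13 0 0 0 0 -1;-3.18 36.13 0 0 0 0 -1;-3.18 36.13 0 0 0 0 -1;-3.18 36.13 0 0 0 0 -1"

```text
time: 15.9
ee_pos: [0.4789, -0.3696, 0.2902]
tcp_rot: [-0.0, 0.997, 0.079, -0.0]
contact_force: [-0.2, -0.2, -3.1]
grip_width: 0.58
```

```bash
python3 - <<'E'
from h import *
for n in("top","side"):
    c=snap(n);cv2.imwrite(f"pics/{n}7.png",cv2.resize(c["image"][40:300,280:480] if n=="side" else c["image"][180:360,390:630],None,fx=2.3,fy=2.3,interpolation=2))
E
python3 go.py .478 -.3706 .24 9.06
```

```text
t 16.0 shift cm [-0.1   0.06  5.04] rot [-0.0001 -0.0001 -0.0002] F [ 0.9 -0.2 -3.1] grip 0.579 pos [ 0.4789 -0.3698  0.2904] j [-0.73  0.42  1.46  0.    1.27  0.68]
```

View pics/side7.png

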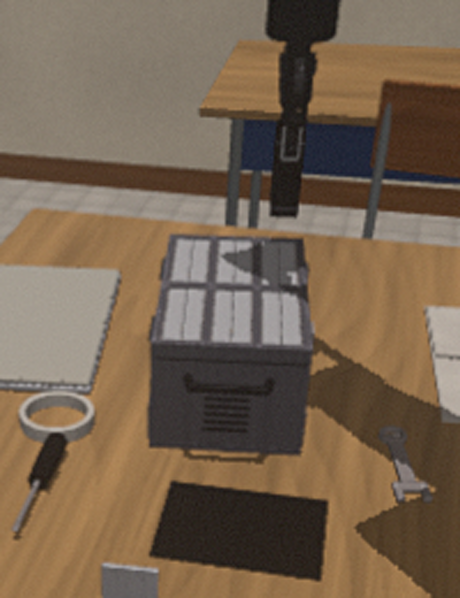

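View pics/top7.png

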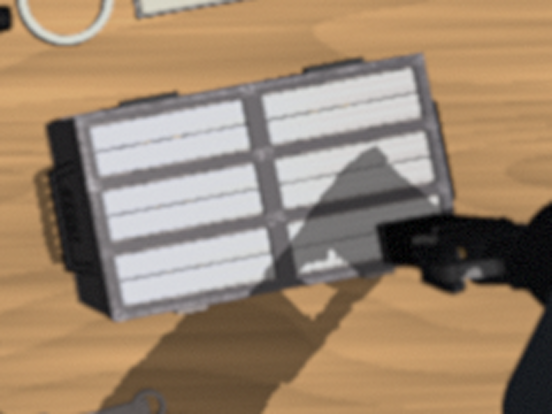

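The pack is upright above the near-right bay. I'll lower it gently, feeling for contact; a full bay would stop it at TCP z ≈0.197.

Call:
apply_moves:
  deltas: "-0.1 0.06 2 0 0 0 -1;-0.1 0.06 4 0 0 0 -1;-0.1 0.06 5.3 0 0 0 -1;-0.1 0.06 6 0 0 0 -1;-0.1 0.06 6.5 0 0 0 -1;-0.1 0.06 7 0 0 0 -1;-0.1 0.06 7.5 0 0 0 -1;-0.1 0.06 8 0 0 0 -1;-0.1 0.06 8.4 0 0 0 -1;-0.1 0.06 8.6 0 0 0 -1;-0.1 0.06 8.6 0 0 0 -1"

```text
time: 17.1
ee_pos: [0.4778, -0.3713, 0.204]
tcp_rot: [-0.0, 0.997, 0.078, -0.0]
contact_force: [-0.2, 0.3, -3.8]
grip_width: 0.58
```

Call:
apply_moves:
  deltas: "0 0 0.2 0 0 0 -1;0 0 0.4 0 0 0 -1;0 0 0.5 0 0 0 -1"

```text
time: 17.4
ee_pos: [0.4778, -0.3714, 0.1991]
tcp_rot: [-0.0, 0.997, 0.078, -0.0]
contact_force: [-0.5, 0.3, -1.9]
grip_width: 0.58
```

Call:
apply_moves:
  deltas: "0 0 0.1 0 0 0 -1;0 0 0.2 0 0 0 -1;0 0 0.3 0 0 0 -1"

```text
time: 17.7
ee_pos: [0.4778, -0.3714, 0.1962]
tcp_rot: [0.0, 0.997, 0.078, 0.0]
contact_force: [0.8, 0.8, -2.6]
grip_width: 0.582
```

Call:
apply_moves:
  deltas: "0 0 0.1 0 0 0 -1;0 0 0.2 0 0 0 -1;0 0 0.3 0 0 0 -1"

```text
time: 18.0
ee_pos: [0.4779, -0.3714, 0.1932]
tcp_rot: [0.0, 0.997, 0.078, -0.0]
contact_force: [-0.2, -0.2, -2.2]
grip_width: 0.581
```

Call:
apply_moves:
  deltas: "0 0 0.1 0 0 0 -1;0 0 0.2 0 0 0 -1;0 0 0.3 0 0 0 -1"

```text
time: 18.3
ee_pos: [0.4778, -0.3714, 0.1902]
tcp_rot: [0.0, 0.997, 0.078, -0.0]
contact_force: [0.3, 0.9, -2.4]
grip_width: 0.581
```

At TCP z=0.190, 6 mm past the full-bay stop, there is no resistance, so the bay is empty. I'll go on down gently and check the forces around the lead-ins.

Call:
apply_moves:
  deltas: "0 0 0.4 0 0 0 -1;0 0 0.8 0 0 0 -1;0 0 1.2 0 0 0 -1;0 0 1.6 0 0 0 -1;0 0 2 0 0 0 -1;0 0 2.4 0 0 0 -1;0 0 2.8 0 0 0 -1;0 0 3.2 0 0 0 -1;0 0 3.5 0 0 0 -1;0 0 3.5 0 0 0 -1"

```text
time: 19.3
ee_pos: [0.4777, -0.3713, 0.1548]
tcp_rot: [-0.0, 0.997, 0.078, -0.0]
contact_force: [0.7, -0.9, -2.7]
grip_width: 0.58
```

Call:
apply_moves:
  deltas: "0 0 0.2 0 0 0 -1;0 0 0.4 0 0 0 -1;0 0 0.6 0 0 0 -1;0 0 0.8 0 0 0 -1;0 0 1.0 0 0 0 -1"

```text
time: 19.8
ee_pos: [0.4778, -0.3714, 0.1451]
tcp_rot: [-0.0, 0.997, 0.078, -0.0]
contact_force: [-0.2, -0.3, -2.8]
grip_width: 0.578
```

Call:
apply_moves:
  deltas: "0 0 0.2 0 0 0 -1;0 0 0.4 0 0 0 -1;0 0 0.6 0 0 0 -1;0 0 0.8 0 0 0 -1;0 0 1.0 0 0 0 -1"

```text
time: 20.3
ee_pos: [0.4779, -0.3714, 0.1351]
tcp_rot: [0.0, 0.997, 0.078, 0.0]
contact_force: [0.0, -0.3, -3.0]
grip_width: 0.582
```

Call:
apply_moves:
  deltas: "0 0 0.3 0 0 0 -1;0 0 0.6 0 0 0 -1;0 0 0.9 0 0 0 -1;0 0 1.2 0 0 0 -1;0 0 1.5 0 0 0 -1"

```text
time: 20.8
ee_pos: [0.4778, -0.3714, 0.12]
tcp_rot: [-0.0, 0.997, 0.078, -0.0]
contact_force: [-0.2, 0.6, -2.3]
grip_width: 0.58
```

Call:
apply_moves:
  deltas: "0 0 0.3 0 0 0 -1;0 0 0.6 0 0 0 -1;0 0 0.9 0 0 0 -1;0 0 1.2 0 0 0 -1;0 0 1.5 0 0 0 -1"

```text
time: 21.3
ee_pos: [0.4778, -0.3714, 0.105]
tcp_rot: [0.0, 0.997, 0.078, -0.0]
contact_force: [-1.2, -1.0, -1.8]
grip_width: 0.579
```

Call:
apply_moves:
  deltas: "0 0 0.2 0 0 0 -1;0 0 0.4 0 0 0 -1;0 0 0.5 0 0 0 -1"

```text
time: 21.6
ee_pos: [0.4778, -0.3714, 0.1001]
tcp_rot: [-0.0, 0.997, 0.078, -0.0]
contact_force: [0.1, 0.2, -2.0]
grip_width: 0.578
```

Call:
apply_moves:
  deltas: "0 0 0.1 0 0 0 -1;0 0 0.2 0 0 0 -1"

```text
time: 21.8
ee_pos: [0.4779, -0.3715, 0.0983]
tcp_rot: [0.0, 0.997, 0.078, 0.0]
contact_force: [-0.2, 0.9, -1.9]
grip_width: 0.58
```

Call:
apply_moves:
  deltas: "0 0 0.1 0 0 0 -1;0 0 0.1 0 0 0 -1"

```text
time: 22.0
ee_pos: [0.4778, -0.3714, 0.0972]
tcp_rot: [-0.0, 0.997, 0.078, -0.0]
contact_force: [0.6, 0.3, -3.6]
grip_width: 0.58
```

Call:
apply_moves:
  deltas: "0 0 0.1 0 0 0 -1;0 0 0.1 0 0 0 -1"

```text
time: 22.2
ee_pos: [0.478, -0.3715, 0.097]
tcp_rot: [0.0, 0.997, 0.078, 0.0]
contact_force: [-1.0, 0.7, 4.0]
grip_width: 0.579
```

Contact with the floor at TCP z=0.097 (expected 0.0965). One half-millimetre check, then release.

Call:
apply_moves:
  deltas: "0 0 0.05 0 0 0 -1;0 0 0.05 0 0 0 -1"

```text
time: 22.4
ee_pos: [0.478, -0.3715, 0.0969]
tcp_rot: [0.0, 0.997, 0.078, 0.0]
contact_force: [-2.8, 2.9, 9.5]
grip_width: 0.583
```

Call:
apply_moves:
  deltas: "0 0 0 0 0 0 0.2;0 0 0 0 0 0 0.3;0 0 0 0 0 0 0.4;0 0 0 0 0 0 0.5;0 0 0 0 0 0 0.5;0 0 0 0 0 0 0.5;0 0 0 0 0 0 0.5"

```text
time: 23.1
ee_pos: [0.4778, -0.3714, 0.0957]
tcp_rot: [-0.0, 0.997, 0.078, -0.0]
contact_force: [0.4, -1.0, -1.4]
grip_width: 0.752
```

Call:
apply_moves:
  deltas: "0 0 -0.3 0 0 0 0.5;0 0 -0.8 0 0 0 0.5;0 0 -1.5 0 0 0 0.5;0 0 -2.5 0 0 0 0.5"

```text
time: 23.5
ee_pos: [0.4778, -0.3713, 0.1214]
tcp_rot: [-0.0, 0.997, 0.078, -0.0]
contact_force: [-0.4, 0.5, -0.1]
grip_width: 0.752
```

Call:
apply_moves:
  deltas: "0 0 -1.5 0 0 0 0.5;0 0 -3 0 0 0 0.5;0 0 -4.5 0 0 0 0.5;0 0 -6.5 0 0 0 0.5;0 0 -9 0 0 0 0.5;0 0 -12 0 0 0 0.5;0 0 -15 0 0 0 0.5;0 0 -18 0 0 0 0.5;0 0 -18 0 0 0 0.5"

```text
time: 24.4
ee_pos: [0.4788, -0.3722, 0.3063]
tcp_rot: [0.003, 0.997, 0.079, 0.003]
contact_force: [-1.0, -0.1, -0.5]
grip_width: 0.751
```

```bash
python3 - <<'E'
from h import *
for n in("top","side"):
    c=snap(n);cv2.imwrite(f"pics/{n}8.png",c["image"])
E
python3 go.py .45 0 .28 9
```

```text
t 24.5 shift cm [  3.06 -37.12   2.15] rot [ 0.0012 -0.001   0.    ] F [-0.  -0.6 -0.8] grip 0.749 pos [ 0.4778 -0.3714  0.3019] j [-0.74  0.41  1.44  0.    1.29  0.68]
```

View pics/side8.png

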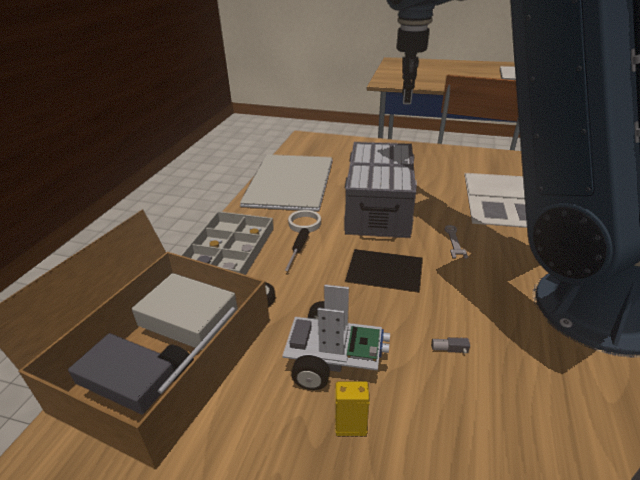

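The gripper is empty and the flaps are shut. I'll move clear for a final look from the top.

Call:
apply_moves:
  deltas: "0.3 -4 0 0 0 0 0.5;0.6 -8 0 0 0 0 0.5;1 -12 0 0 0 0 0.5;1.3 -16 0 0 0 0 0.5;1.6 -20 0 0 0 0 0.5;2 -24 0 0 0 0 0.5;2.3 -28 0 0 0 0 0.5;2.6 -32 0 0 0 0 0.5;3 -35 0 0 0 0 0.5;3 -37 0 0 0 0 0.5;3 -37 0 0 0 0 0.5;3 -37 0 0 0 0 0.5"

```text
time: 25.7
ee_pos: [0.4494, -0.0014, 0.3004]
tcp_rot: [0.0, 0.997, 0.079, -0.0]
contact_force: [0.1, 0.1, -0.8]
grip_width: 0.748
```

Run:
```python
from h import *
c=snap("top");a=cv2.resize(c["image"][195:330,415:600],None,fx=4.3,fy=4.3,interpolation=cv2.INTER_CUBIC);h=cv2.cvtColor(a,cv2.COLOR_BGR2HSV);h[...,1]=np.clip(h[...,1].astype(int)*3,0,255);cv2.imwrite("pics/sat9.png",cv2.cvtColor(h,cv2.COLOR_HSV2BGR));cv2.imwrite("pics/top9.png",c["image"])
o=pickle.load(open("top0.pkl","rb"))["image"];d=cv2.absdiff(o,c["image"]).max(2)
print("robot diff",(d[225:335,175:265]>60).sum(),"bystanders diff",(d[155:200,255:445]>40).sum())
```

```text
robot diff 287 bystanders diff 0
```

View pics/sat9.png

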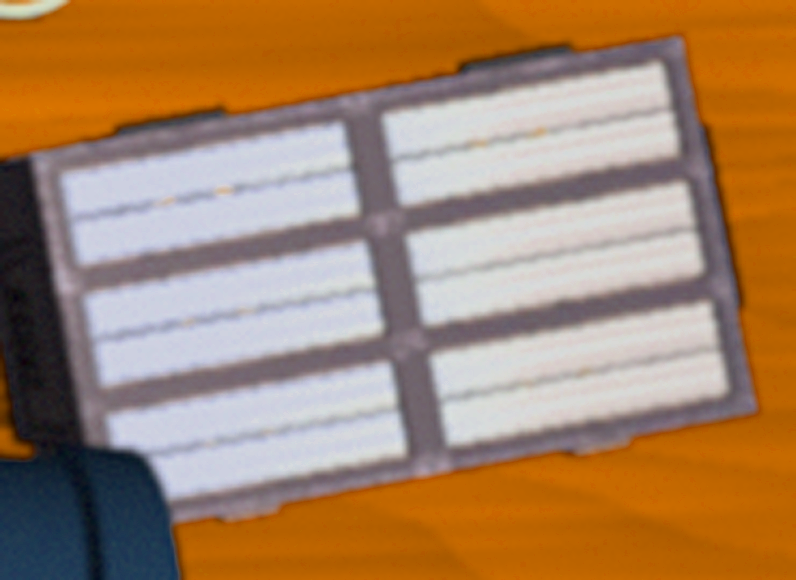

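View pics/top9.png

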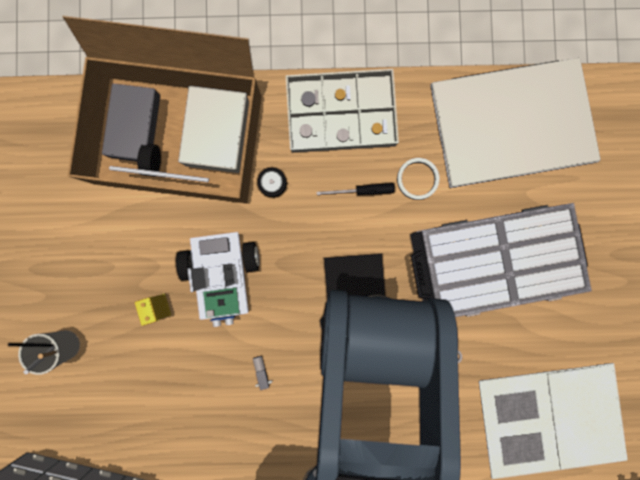

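The bottom-right slot now shows weak glints at (530,385) and (585,372), like those of the stored packs. The wheeled robot and bystanders are in place. Handing in.

```bash
python3 -c "
from workcell import sign_off
print(sign_off())"
```

```text
the job is handed in; nothing more can be done
None
```

The battery pack is standing in an empty bay of the charging crate, released, and I signed the job off at about 26 s of the 61 s allowed.

**What I did**
- I lifted the pack out of the wheeled robot by its broad faces and stood it on the mat. Touchdown there read about 24 N for a moment.
- I turned the gripper 90° and took the pack by its narrow edges.
- Faint terminal glints through the slits suggested four bays were full, so I felt only the bay at crate x = -54, y = -73 mm. The pack passed the full-bay stop depth with no resistance.
- I lowered it in small steps until it touched the floor at the expected height (gripper at 0.097 m, predicted 0.0965 m; 4 to 10 N). Then I let go and rose straight up.

**Last checks**
- The force on withdrawal was about zero and the gripper came out empty.
- The flaps are shut, and faint glints now show in that slot at the same depth as the stored packs.
- The screwdriver, spare wheel and tape show no image change.
- The wheeled robot looks unmoved by eye. 287 pixels differ in its area; I put these down to the removed pack but did not separate them out.
- I could not see directly whether the pack stands upright below the flaps. I infer it from the floor depth and the glints.

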